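# Put the microscope accessories back in their rests

### The arm

A 6-joint arm with a two-finger parallel gripper is mounted at the origin on the work surface. World frame = base frame: x ahead of the robot, y to its left, z up, the work surface at z = 0. Lengths are in m, angles in degrees, forces in N, time in s.
With the tool pointing down it reaches from about 0.3 to 0.75 m from the base axis. Payload 8.5 kg.
Tool frame: the origin (TCP) lies at the very end of the fingers, on their centre line; the grasp point (between the pads) lies 19 mm behind it; z points along the fingers, y is the line along which they close (so a half turn about z gives the same grasp; the last joint's range is limited). The gripper opens to 85 mm and grips with 20 to 120 N. Pads are 22 mm wide; open, the fingers measure 114 mm over their backs; the gripper's body (76 mm by 85 mm) begins 54 mm behind the grasp point. The pads swing forward as they close: fully open they stand 13 mm farther back than shut.
Start: joints at [53.44, 21.807, 74.336, -0, 83.858, -12.336], TCP at [0.226, 0.502, 0.231] pointing down, gripper open.
Joint ranges: [-178.18, 178.18], [-50.72, 133.34], [12.68, 142.11], [-81.47, 261.47], [9.98, 163.14], [-165.26, 165.26]. Speed limits (degrees/s): [136.94, 136.94, 180, 180, 180, 180].

### API

Orientations are given as a 3x3 rotation matrix whose columns are the frame's x, y, z axes.
In Python, from rig import env, imaging gives the robot as it stands. The module is installed in compiled form; this text tells all that it offers.
- The arm moves only by the tool arm_command, never from a script. Its arguments are lists of equal length, an entry for each row: "turn": the turn, a rotation vector about the tool's x, y, z in units of 5 degrees (1.0 is 5 degrees), a list of three; "xyz": the shift along the tool's x, y, z in units of 50 mm (1.0 is 50 mm), a list of three; "claw": the finger opening in mm, from 0 to 85.4. A call has 1 to 12 rows; each row shifts and turns the commanded pose from where the row before left it, along the tool's axes as they then stand; what a row does not reach is not made up. A row lasts 1/10 s, in which the tool goes at most 50 mm and 8.59 degrees, less where a joint would pass 70% of its speed; a pose out of reach is approached as far as the arm can. A call is refused whole if a number of a shift passes 1 or a number of a turn 1, either way. A call with a gripper value outside its range is refused whole. The fingers move at their own pace and stop on an object; "squeeze" is the grip in N (left out, the last holds). Time passes only in rows, so rows that do not move let the fingers close. It gives the time, the measured TCP pose, the force, the opening and the grip force at its end, in the units of the state.
- env.observe(): the state, without advancing time (a new reading comes with each control period).
- imaging.get_image(name): name is "scene" or "top"; returns (picture, depth): 400x640x3 uint8, blue, green, red; 400x640 float32, m along the optical axis (not along the pixel's ray), 0 where there is no reading.
- imaging.camera_info(name): a dict with "camera_matrix" (3x3 intrinsics, pixels), "k1" (the pictures are not rectified: a ray, as slopes to the right and down, at radius r is drawn at 1 + k1 r^2 times it, then the intrinsics apply), "rvec" (rotation vector, rad) and "tvec" (3), from world to camera coordinates, as OpenCV has them. Camera axes: x right, y down, z forward; pixel columns grow to the right and rows downward; lengths in m; the calibration is good to about 2 mm. A picture is of the moment at which its call begins. camera_info takes no time and is no camera call.
- env.close_job(): hands the job in; it is judged then, once.
The state is a dict: "time_s": time; "q": joint angles; "qvel": joint speeds; "joint_efforts": joint torques, N m; "position": TCP position; "tool_rot": TCP orientation; "ft_force": force on the tool from outside, world axes, zero at the start; "wrist_torque": the same for the moment, N m; "grip_width": finger opening in m; "gripper_force": force on a finger pad.
Only numpy, scipy, OpenCV 4.12 (cv2) and the standard library are available. Lean on these libraries where they do the work, as an engineer would, in place of code of your own. Each camera call takes 0.05 s, during which the arm holds its last target. There are 200 camera calls.

### The job

Put the four microscope accessories away, each into the grey rest whose recess has its outline: the eyepiece in the large round one, the objective in the small round one, the square staining jar in the square one and the slide box in the oblong one, lying the same way as the recess. Each must end standing upright and fully down on the recess floor; set them down gently instead of dropping them, and do not shift or tip the glass beaker that stands among them.

Things in the scene. Friction and masses are not known exactly. Their poses are not given: they have to be found in the camera images.
- eyepiece_center (a point): Microscope eyepiece standing upright, eyecup down: black cylinder 42 mm in diameter from the bottom to 38 mm up, then a bright steel tube 30 mm in diameter to 60 mm; about 90 g. The point is on its axis half-way up, 30 mm above its underside; z up.
- objective_center (a point): Microscope objective lens standing upright, thread down: slim steel cylinder 26 mm in diameter up to 38 mm, then tapering to a 12 mm tip at 55 mm; about 110 g. The point is on its axis half-way up, 27.5 mm above its underside; z up.
- jar_center (a point): Square staining jar standing upright, white plastic with a grey lid (fixed on): 50 x 50 mm and 58 mm tall, about 140 g. The point is its centre, 29 mm above its underside; x and y square to its sides, z up.
- slidebox_center (a point): Oblong slide box, closed, dark blue plastic with a paper label on top: 34 mm (x) by 86 mm (y) and 50 mm tall (z), about 130 g. The point is its centre, 25 mm above its underside; y along its long side.
- rest_large_round_floor (a point): Fixed grey plastic rest: a flat slab 82 x 122 x 8 mm (x, y, z), standing on the bench and screwed down, all four rests having the same outside; in its middle a flat-bottomed recess 5 mm deep with a white floor, round, 58 mm in diameter (the rest of the eyepiece). The point is the centre of the recess floor, 3 mm above the bench; z up, y along the slab's long side.
- rest_small_round_floor (a point): Fixed grey plastic rest: a flat slab 82 x 122 x 8 mm (x, y, z), standing on the bench and screwed down, all four rests having the same outside; in its middle a flat-bottomed recess 5 mm deep with a white floor, round, 42 mm in diameter (the rest of the objective). The point is the centre of the recess floor, 3 mm above the bench; z up, y along the slab's long side.
- rest_square_floor (a point): Fixed grey plastic rest: a flat slab 82 x 122 x 8 mm (x, y, z), standing on the bench and screwed down, all four rests having the same outside; in its middle a flat-bottomed recess 5 mm deep with a white floor, 66 x 66 mm square (the rest of the staining jar). The point is the centre of the recess floor, 3 mm above the bench; z up, y along the slab's long side.
- rest_oblong_floor (a point): Fixed grey plastic rest: a flat slab 82 x 122 x 8 mm (x, y, z), standing on the bench and screwed down, all four rests having the same outside; in its middle a flat-bottomed recess 5 mm deep with a white floor, oblong, 50 mm (x) by 102 mm (y) (the rest of the slide box). The point is the centre of the recess floor, 3 mm above the bench; z up, y along the slab's long side.
- beaker_center (a point): Small glass beaker, an empty bystander to be left alone: 50 mm in diameter at the rim, 62 mm tall, standing loose among the things. The point is its centre, 31 mm above the bench; z up. Also loose between the things, not listed: an amber oil bottle (26 mm in diameter, 55 mm tall) and a clear petri dish (55 mm in diameter, 14 mm tall).
Things that resemble listed ones, but are neither listed nor needed, are in the scene too. What is shaped like the part that bears rest_oblong_floor but orange or yellow is not meant.

How it is judged (in metres and radians):
At the end, for the whole second after the job is handed in: Each of the four stands upright (0.06 rad) in its own rest, centre within 13 mm of the recess centre, on its floor (within 3 mm), slide box within 0.26 rad of its recess, all released and at rest; the beaker upright (0.35 rad), within 3 cm of its start (horizontal distance between eyepiece_center and rest_large_round_floor below 0.013 m and z of eyepiece_center in the frame of rest_large_round_floor between 0.027 and 0.033 m and angle between each of eyepiece_center, objective_center, jar_center, slidebox_center's own z axis and vertical below 0.06 rad and linear speed of each of eyepiece, objective, jar, slidebox below 0.02 m/s and contact force between each of eyepiece, objective, jar, slidebox and the fingers below 0.05 N and horizontal distance between objective_center and rest_small_round_floor below 0.013 m and z of objective_center in the frame of rest_small_round_floor between 0.0245 and 0.0305 m and horizontal distance between jar_center and rest_square_floor below 0.013 m and z of jar_center in the frame of rest_square_floor between 0.026 and 0.032 m and horizontal distance between slidebox_center and rest_oblong_floor below 0.013 m and z of slidebox_center in the frame of rest_oblong_floor between 0.022 and 0.028 m and angle between the y axis of slidebox_center and the y axis of rest_oblong_floor, either way round below 0.26 rad and distance of beaker_center from where it was at the start of the episode below 0.03 m and angle between beaker_center's own z axis and vertical below 0.35 rad); the robot touches nothing.
It fails at once if the eyepiece is let go in mid-air, more than 3 cm above where it would stand (height (world z) of eyepiece_center above 0.065 m and contact force between eyepiece and anything else below 0.01 N).
It fails at once if the objective is let go in mid-air, more than 3 cm above where it would stand (height (world z) of objective_center above 0.0625 m and contact force between objective and anything else below 0.01 N).
It fails at once if the jar is let go in mid-air, more than 3 cm above where it would stand (height (world z) of jar_center above 0.064 m and contact force between jar and anything else below 0.01 N).
It fails at once if the slidebox is let go in mid-air, more than 3 cm above where it would stand (height (world z) of slidebox_center above 0.06 m and contact force between slidebox and anything else below 0.01 N).
It fails at once if the glass beaker is pushed more than 3 cm, lifted away or tipped (distance of beaker_center from where it was at the start of the episode above 0.03 m or angle between beaker_center's own z axis and vertical above 0.35 rad).
It also fails if it takes over 102 s, if anything falls off the work surface, if the arm or the gripper's body presses on something with over 40 N, if the wrist force passes 120 N, or if a joint passes its speed limit or range.

## Working session

There is one attempt and no reset: what is moved stays moved. The work goes in short steps, Python scripts to look and compute and a tool call to move; the robot and the scene stay as the last step left them, time stands still between calls to the robot, and variables do not carry over. Pictures are saved under pics/ and viewed, at most 14 in all, crops included, and the job is handed in when it is done.

Besides the shell and the picture viewer there is one more tool, called by a JSON object that holds its "method" and its "body", one argument or row to a line. arm_command: Moves the arm, as the interface text tells. Its arguments: {"type":"object","properties":{"turn":{"type":"array"},"xyz":{"type":"array"},"claw":{"type":"array"},"squeeze":{"type":"number"}},"required":["turn","xyz","claw"]}

```bash
mkdir -p pics; cat > h.py <<'E'
import numpy as np, cv2
from rig import env, imaging
def cam(n):
    c=imaging.camera_info(n); return np.array(c["camera_matrix"],float),float(c["k1"]),cv2.Rodrigues(np.array(c["rvec"],float))[0],np.array(c["tvec"],float).ravel()
def dist(k1): return np.array([k1,0,0,0,0.])
def at_z(n,pix,z):
    K,k,R,t=cam(n); p=cv2.undistortPoints(np.array(pix,float).reshape(-1,1,2),K,dist(k)).reshape(-1,2)
    d=np.c_[p,np.ones(len(p))]@R; o=-R.T@t
    return o+d*((np.asarray(z)-o[2])/d[:,2])[:,None]
def cloud(n,D):
    K,k,R,t=cam(n); v,u=np.mgrid[:D.shape[0],:D.shape[1]]
    p=cv2.undistortPoints(np.stack([u,v],-1).reshape(-1,1,2).astype(float),K,dist(k)).reshape(-1,2)
    P=(np.c_[p,np.ones(len(p))]*D.reshape(-1,1)-t)@R
    return P.reshape(*D.shape,3)
E
python3 - <<'E'
from h import *
for n in("top","scene"):
    I,D=imaging.get_image(n); cv2.imwrite(f"pics/{n}0.png",I); np.savez(f"{n}0.npz",I=I,D=D)
    K,k,R,t=cam(n); print(n,K[0,0],k,-R.T@t,R[2])
s=env.observe(); print(s["position"],np.round(s["tool_rot"],3),s["grip_width"],s["time_s"])
E
```

```text
top 431.1213427922085 0.018575521958240745 [ 0.27773463 -0.0817787   1.24152718] [ 1.41756604e-01  8.31435563e-05 -9.89901540e-01]
scene 408.67667543162173 -0.007662787585472899 [ 1.22836085 -0.43578136  0.67013978] [-0.72544754  0.34342422 -0.59647773]
[0.2255146  0.50136346 0.23078323] [[-0.912  0.41  -0.001]
 [ 0.41   0.912 -0.001]
 [ 0.    -0.001 -1.   ]] 0.08558638198046378 0.1
```

View pics/top0.png

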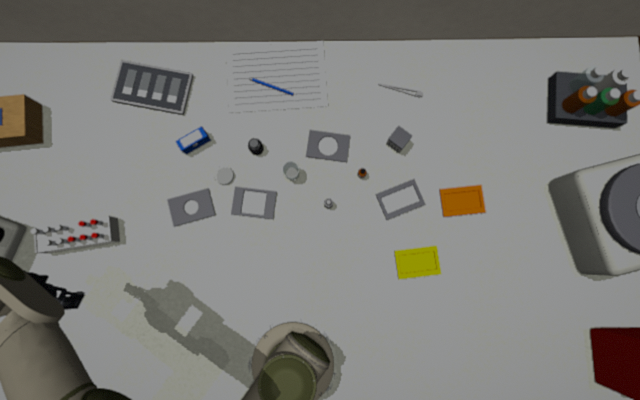

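View pics/scene0.png

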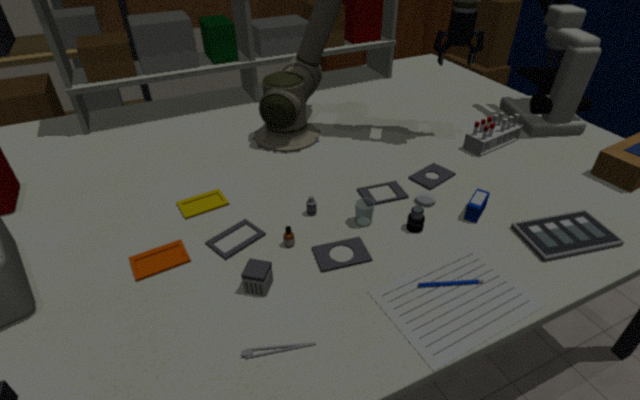

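Top view: the eyepiece is at (256,146) and the objective at (329,204). The bottle at (362,173) is amber and could be mistaken for it. The jar is at (399,139) and the blue slide box at (193,140). The beaker is at (291,172) and the petri dish at (226,176).

Rests: large round (328,146), small round (191,207), square (254,203), oblong grey (400,199). The orange (462,201) and yellow (417,262) ones are decoys. I'll check these in a close crop.

```bash
python3 - <<'E'
from h import *
I=np.load("top0.npz")["I"]
for n,(a,b) in {"cropL":(160,120),"cropR":(295,120)}.items():
    c=cv2.resize(I[b:b+115,a:a+150],None,fx=5,fy=5,interpolation=cv2.INTER_CUBIC)
    c=cv2.convertScaleAbs(c,alpha=1.5)
    for x in range(0,150,10): cv2.putText(c,str(a+x),(x*5,8),0,.3,(0,0,255)); cv2.line(c,(x*5,10),(x*5,16),(0,0,255))
    for y in range(0,115,10): cv2.putText(c,str(b+y),(0,y*5+4),0,.3,(0,0,255))
    cv2.imwrite(f"pics/{n}.png",c)
# tops by depth
D=np.load("top0.npz")["D"]; P=cloud("top",D)
def reg(name,box,z0,z1):
    x0,y0,x1,y1=box; q=P[y0:y1,x0:x1].reshape(-1,3); m=(q[:,2]>z0)&(q[:,2]<z1); q=q[m]
    if len(q)<4: print(name,len(q)); return
    r=cv2.minAreaRect(q[:,:2].astype(np.float32)*1000)
    print(name,len(q),"z",np.round(np.percentile(q[:,2],[5,50,95])*1e3),"mean",np.round(q.mean(0)*1e3),"rect",np.round(r[0]),np.round(r[1]),round(r[2],1))
for a in [("eye",(244,134,270,160),.045,.07),("eyelow",(244,134,270,160),.02,.07),("obj",(320,195,338,213),.02,.07),("jar",(382,122,416,156),.045,.07),("box",(172,122,214,158),.04,.06),("beaker",(280,158,304,186),.02,.08),("bottle",(352,164,372,182),.02,.08),
 ("large",(300,125,355,168),.004,.012),("small",(163,184,219,230),.004,.012),("square",(228,183,281,224),.004,.012),("oblong",(372,176,428,222),.004,.012)]: reg(*a)
q=P[220:250,380:390].reshape(-1,3); print(np.median(q,0))
E
```

```text
eye 106 z [51. 59. 63.] mean [611. 105.  58.] rect [612. 106.] [30. 29.] 26.1
eyelow 186 z [28. 54. 62.] mean [608. 103.  49.] rect [610. 104.] [36. 41.] 41.3
obj 72 z [33. 40. 56.] mean [ 443. -103.   43.] rect [ 444. -103.] [25. 23.] 0.8
jar 320 z [52. 57. 61.] mean [ 626. -307.   57.] rect [ 627. -308.] [50. 52.] 52.5
box 379 z [44. 49. 52.] mean [630. 284.  49.] rect [630. 285.] [37. 86.] 30.2
beaker 151 z [24. 52. 63.] mean [540.   4.  48.] rect [535.   1.] [47. 48.] 26.2
bottle 69 z [23. 35. 54.] mean [ 529. -200.   39.] rect [ 529. -200.] [24. 22.] 70.1
large 843 z [ 4.  7. 11.] mean [ 617. -104.    7.] rect [ 617. -103.] [128. 145.] 8.4
small 1049 z [ 4.  7. 11.] mean [439. 292.   7.] rect [440. 293.] [131. 159.] 0.2
square 791 z [ 4.  7. 11.] mean [451. 112.   7.] rect [447. 111.] [113. 150.] 1.8
oblong 738 z [ 4.  7. 10.] mean [ 457. -312.    7.] rect [ 457. -312.] [160. 132.] 89.4
[ 0.353373   -0.26475384 -0.00112032]
```

View pics/cropL.png

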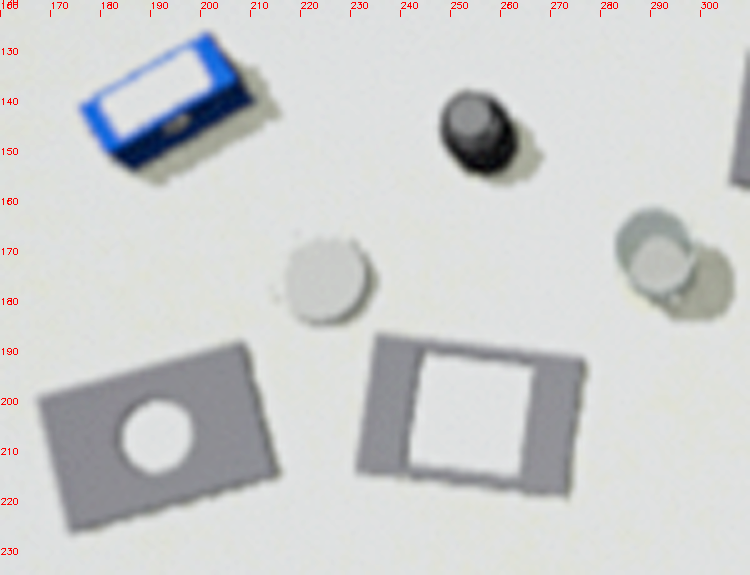

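View pics/cropR.png

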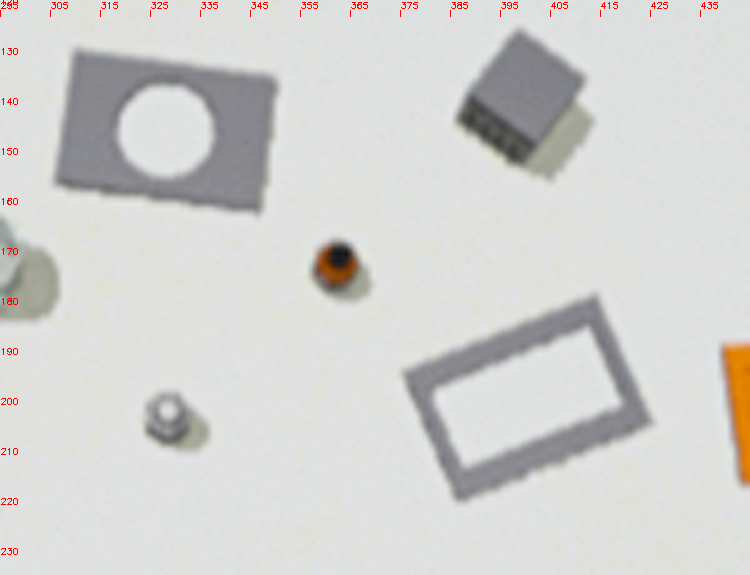

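The crops confirm the choices: only the grey oblong rest at (400,199) has a white floor, and the objective at (328,203) is steel while the bottle is amber. Next I'll get precise poses from the corner pixels.

```bash
cat >> h.py <<'E'
def plan(x,y,z,ax,z_only=False,step=.04):
    """rows to TCP x,y,z (mm) with finger axis angle ax (deg, mod 180)"""
    s=env.observe(); p=np.array(s["position"])*1e3; R=np.array(s["tool_rot"])
    psi=np.degrees(np.arctan2(R[1,0],R[0,0])); q1=np.degrees(np.arctan2(y,x))
    cand=[ax+90+180*k for k in(-2,-1,0,1)]
    d=[(c-psi+180)%360-180 for c in cand]; q6=s["q"][5]; q1n=s["q"][0]
    d=sorted(set(np.round(d,2)),key=abs)
    d=[e for e in d if abs(q6+(q1-q1n)-e)<150][0]
    D=np.array([x,y,z])-p; n=int(max(np.ceil(np.linalg.norm(D)/1e3/step),np.ceil(abs(d)/5)))
    print("from",np.round(p,1),"psi",round(psi,1),"turn",d,"n",n,"tilt",np.round(np.degrees(np.arccos(-R[2,2])),2),"t",s["time_s"])
    tz=-d/n/5; print("turn z each",round(tz,3))
    for i in range(n):
        a=np.radians(psi+d/n*i); D1=D/n
        print([round(v,3) for v in((np.cos(a)*D1[0]+np.sin(a)*D1[1])/50,(np.sin(a)*D1[0]-np.cos(a)*D1[1])/50,-D1[2]/50)])
E
python3 - <<'E'
from h import *
def cr(a,b,pts): return (np.array(pts,float)+.5)/5-.5+[a,b]
L=lambda p:cr(160,120,p); Rr=lambda p:cr(295,120,p)
def quad(n,pix,z):
    w=at_z("top",pix,z)[:,:2]*1e3; e=np.roll(w,-1,0)-w
    print(n,np.round(w.mean(0),1),"edges",np.round(np.linalg.norm(e,axis=1)),"ang",np.round(np.degrees(np.arctan2(e[:,1],e[:,0]))%180,1))
quad("small",L([(38,398),(245,342),(281,476),(72,532)]),.008)
quad("square",L([(376,334),(588,359),(571,497),(356,472)]),.008)
quad("large",Rr([(75,49),(278,77),(262,212),(55,185)]),.008)
quad("oblong",Rr([(403,372),(597,295),(653,423),(461,501)]),.008)
quad("oblongfloor",Rr([(434,391),(590,326),(622,403),(467,469)]),.003)
quad("sqfloor",L([(425,351),(533,367),(520,477),(408,463)]),.003)
quad("jar",Rr([(519,29),(586,78),(531,147),(466,98)]),.058)
quad("box",L([(81,104),(208,31),(237,74),(114,150)]),.05)
print("eye",at_z("top",L([(470,117)]),.06)[0],"obj",at_z("top",Rr([(170,410)]),.055)[0],"large",at_z("top",Rr([(166,130)]),.008)[0],"small",at_z("top",L([(157,436)]),.008)[0])
print("beaker rim",at_z("top",L([(654,247)]),.062)[0])
plan(630,285,120,28)
E
```

```text
small [437.6 290.2] edges [122.  82. 122.  81.] ang [105.   16.2 104.7  16.2]
square [448.3 109.9] edges [124.  81. 125.  81.] ang [ 82.6 173.3  82.8 172.9]
large [ 615.4 -105.6] edges [121.  82. 122.  83.] ang [ 81.3 172.4  81.8 171.5]
oblong [ 454.6 -312.3] edges [122.  81. 120.  81.] ang [111.2  21.2 111.5  22.5]
oblongfloor [ 455.5 -313.1] edges [99. 48. 98. 49.] ang [112.1  20.2 112.5  21.2]
sqfloor [449.5 111.4] edges [64. 65. 65. 66.] ang [ 80.9 173.8  82.3 172.3]
jar [ 624.3 -307.5] edges [47. 51. 46. 51.] ang [ 51.7 140.8  51.1 142. ]
box [631.4 283.3] edges [83. 31. 81. 33.] ang [120.9  34.  122.7  36. ]
eye [0.61094157 0.10539057 0.06      ] obj [ 0.4427156  -0.10419095  0.055     ] large [ 0.61563301 -0.10475214  0.008     ] small [0.43800683 0.29143946 0.008     ]
beaker rim [0.53468415 0.00147978 0.062     ]
from [225.5 501.4 230.8] psi 155.8 turn -37.78 n 12 tilt 0.07 t 0.1
turn z each 0.63
[np.float64(-0.763), np.float64(-0.052), np.float64(0.185)]
[np.float64(-0.764), np.float64(-0.01), np.float64(0.185)]
[np.float64(-0.764), np.float64(0.032), np.float64(0.185)]
[np.float64(-0.761), np.float64(0.074), np.float64(0.185)]
[np.float64(-0.756), np.float64(0.115), np.float64(0.185)]
[np.float64(-0.748), np.float64(0.157), np.float64(0.185)]
[np.float64(-0.739), np.float64(0.198), np.float64(0.185)]
[np.float64(-0.727), np.float64(0.238), np.float64(0.185)]
[np.float64(-0.712), np.float64(0.277), np.float64(0.185)]
[np.float64(-0.696), np.float64(0.316), np.float64(0.185)]
[np.float64(-0.678), np.float64(0.354), np.float64(0.185)]
[np.float64(-0.657), np.float64(0.39), np.float64(0.185)]
```

{"method": "arm_command", "body": {
  "turn": [
    [0,0,0.58],
    [0,0,0.58],
    [0,0,0.58],
    [0,0,0.58],
    [0,0,0.58],
    [0,0,0.58],
    [0,0,0.58],
    [0,0,0.58],
    [0,0,0.58],
    [0,0,0.58],
    [0,0,0.58],
    [0,0,0.58]
  ],
  "xyz": [
    [-0.76,-0.05,0.18],
    [-0.76,-0.01,0.18],
    [-0.76,0.03,0.18],
    [-0.76,0.07,0.18],
    [-0.76,0.11,0.18],
    [-0.75,0.15,0.18],
    [-0.74,0.19,0.18],
    [-0.73,0.22,0.18],
    [-0.72,0.26,0.18],
    [-0.71,0.3,0.18],
    [-0.69,0.33,0.18],
    [-0.67,0.37,0.18]
  ],
  "claw": [85,85,85,85,85,85,85,85,85,85,85,85],
  "squeeze": 35
}}

```text
time_s: 1.3
position: [0.6331, 0.2882, 0.1224]
tool_rot: [[-0.513, 0.858, -0.001], [0.858, 0.513, -0.0], [0.0, -0.001, -1.0]]
ft_force: [1.2, 1.2, 0.3]
grip_width: 0.085
gripper_force: 0.0
```

```bash
python3 -c "
from h import *
plan(630.5,284,17,31)"
```

```text
from [633.1 288.2 122.4] psi 120.9 turn 0.15 n 3 tilt 0.06 t 1.3
turn z each -0.01
[np.float64(-0.015), np.float64(-0.029), np.float64(0.703)]
[np.float64(-0.015), np.float64(-0.029), np.float64(0.703)]
[np.float64(-0.015), np.float64(-0.029), np.float64(0.703)]
```

{"method": "arm_command", "body": {
  "turn": [
    [0,0,0],
    [0,0,0],
    [0,0,0],
    [0,0,0],
    [0,0,0],
    [0,0,0],
    [0,0,0],
    [0,0,0],
    [0,0,0],
    [0,0,0],
    [0,0,0]
  ],
  "xyz": [
    [-0.02,-0.04,0.6],
    [-0.02,-0.04,0.6],
    [0,0,0.5],
    [0,0,0.3],
    [0,0,0.1],
    [0,0,0],
    [0,0,0],
    [0,0,0],
    [0,0,0],
    [0,0,0],
    [0,0,0]
  ],
  "claw": [85,85,85,85,85,85,25,25,25,25,25],
  "squeeze": 35
}}

```text
time_s: 2.4
position: [0.63, 0.2855, 0.0192]
tool_rot: [[-0.515, 0.857, 0.001], [0.857, 0.515, 0.0], [-0.0, 0.001, -1.0]]
ft_force: [-0.6, -0.4, 4.6]
grip_width: 0.0338
gripper_force: 35.9
```

```bash
python3 -c "
from h import *
plan(455,-312.7,130,21.5)"
```

```text
from [630.  285.5  19.2] psi 121.0 turn -9.48 n 16 tilt 0.08 t 2.4
turn z each 0.119
[np.float64(-0.529), np.float64(-0.572), np.float64(-0.139)]
[np.float64(-0.534), np.float64(-0.567), np.float64(-0.139)]
[np.float64(-0.54), np.float64(-0.561), np.float64(-0.139)]
[np.float64(-0.546), np.float64(-0.556), np.float64(-0.139)]
[np.float64(-0.552), np.float64(-0.55), np.float64(-0.139)]
[np.float64(-0.557), np.float64(-0.544), np.float64(-0.139)]
[np.float64(-0.563), np.float64(-0.539), np.float64(-0.139)]
[np.float64(-0.569), np.float64(-0.533), np.float64(-0.139)]
[np.float64(-0.574), np.float64(-0.527), np.float64(-0.139)]
[np.float64(-0.579), np.float64(-0.521), np.float64(-0.139)]
[np.float64(-0.585), np.float64(-0.515), np.float64(-0.139)]
[np.float64(-0.59), np.float64(-0.509), np.float64(-0.139)]
[np.float64(-0.595), np.float64(-0.503), np.float64(-0.139)]
[np.float64(-0.6), np.float64(-0.496), np.float64(-0.139)]
[np.float64(-0.606), np.float64(-0.49), np.float64(-0.139)]
[np.float64(-0.611), np.float64(-0.484), np.float64(-0.139)]
```

{"method": "arm_command", "body": {
  "turn": [
    [0,0,0],
    [0,0,0],
    [0,0,0],
    [0,0,0],
    [0,0,0.12],
    [0,0,0.12],
    [0,0,0.12],
    [0,0,0.12],
    [0,0,0.12],
    [0,0,0.12],
    [0,0,0.12],
    [0,0,0.12]
  ],
  "xyz": [
    [0,0,-0.3],
    [0,0,-0.6],
    [0,0,-0.8],
    [0,0,-0.5],
    [-0.53,-0.57,0],
    [-0.53,-0.57,0],
    [-0.54,-0.56,0],
    [-0.55,-0.56,0],
    [-0.55,-0.55,0],
    [-0.56,-0.54,0],
    [-0.56,-0.54,0],
    [-0.57,-0.53,0]
  ],
  "claw": [25,25,25,25,25,25,25,25,25,25,25,25]
}}

```text
time_s: 3.6
position: [0.5414, -0.015, 0.1291]
tool_rot: [[-0.441, 0.898, 0.0], [0.898, 0.441, -0.0], [-0.0, 0.0, -1.0]]
ft_force: [-0.3, -0.3, -0.1]
grip_width: 0.0334
gripper_force: 35.5
```

```bash
python3 -c "
from h import *
plan(455,-312.7,60,21.5)"
```

```text
from [541.4 -15.  129.1] psi 116.2 turn -4.66 n 8 tilt 0.03 t 3.6
turn z each 0.116
[np.float64(-0.573), np.float64(-0.522), np.float64(0.173)]
[np.float64(-0.578), np.float64(-0.516), np.float64(0.173)]
[np.float64(-0.583), np.float64(-0.51), np.float64(0.173)]
[np.float64(-0.588), np.float64(-0.504), np.float64(0.173)]
[np.float64(-0.593), np.float64(-0.498), np.float64(0.173)]
[np.float64(-0.598), np.float64(-0.492), np.float64(0.173)]
[np.float64(-0.603), np.float64(-0.486), np.float64(0.173)]
[np.float64(-0.608), np.float64(-0.48), np.float64(0.173)]
```

{"method": "arm_command", "body": {
  "turn": [
    [0,0,0.12],
    [0,0,0.12],
    [0,0,0.12],
    [0,0,0.12],
    [0,0,0.12],
    [0,0,0.12],
    [0,0,0.12],
    [0,0,0.1],
    [0,0,0],
    [0,0,0],
    [0,0,0]
  ],
  "xyz": [
    [-0.57,-0.52,0],
    [-0.58,-0.52,0],
    [-0.58,-0.51,0],
    [-0.59,-0.5,0],
    [-0.59,-0.5,0],
    [-0.6,-0.49,0],
    [-0.6,-0.49,0],
    [-0.61,-0.48,0.1],
    [0,0,0.5],
    [0,0,0.6],
    [0,0,0.2]
  ],
  "claw": [25,25,25,25,25,25,25,25,25,25,25]
}}

```text
time_s: 4.7
position: [0.4542, -0.3104, 0.0566]
tool_rot: [[-0.365, 0.931, -0.003], [0.931, 0.365, 0.003], [0.004, -0.001, -1.0]]
ft_force: [-0.7, -0.5, -0.9]
grip_width: 0.0334
gripper_force: 35.4
```

```bash
python3 -c "
from h import *
plan(455,-312.7,22,21.5)
I,D=imaging.get_image('scene'); cv2.imwrite('pics/s1.png',cv2.resize(I[180:320,150:350],None,fx=3.5,fy=3.5,interpolation=2))"
```

```text
from [ 454.2 -310.4   56.6] psi 111.4 turn 0.06 n 1 tilt 0.23 t 4.7
turn z each -0.012
[np.float64(-0.048), np.float64(-0.003), np.float64(0.692)]
```

View pics/s1.png

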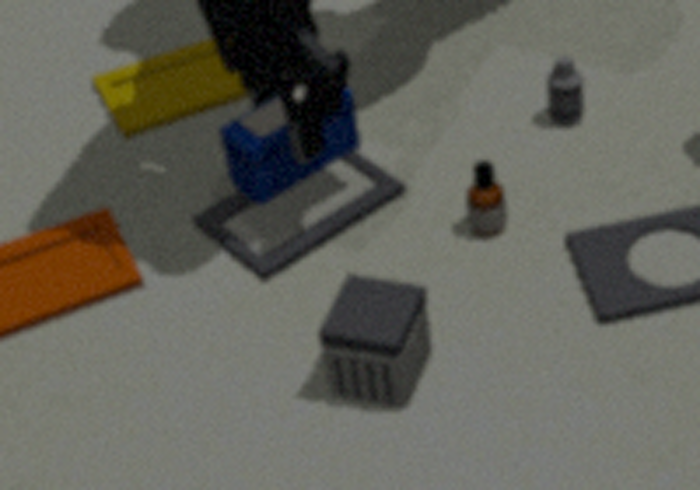

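The box hangs upright at crop (290,150) over the grey oblong rest, aligned with it. Now I'll lower it.

{"method": "arm_command", "body": {
  "turn": [
    [0,0,0],
    [0,0,0],
    [0,0,0],
    [0,0,0],
    [0,0,0],
    [0,0,0]
  ],
  "xyz": [
    [-0.05,0,0.25],
    [0,0,0.2],
    [0,0,0.14],
    [0,0,0.06],
    [0,0,0.04],
    [0,0,0]
  ],
  "claw": [25,25,25,25,25,25]
}}

```text
time_s: 5.35
position: [0.4563, -0.3133, 0.0239]
tool_rot: [[-0.366, 0.931, 0.0], [0.931, 0.366, -0.0], [-0.0, 0.0, -1.0]]
ft_force: [0.1, -0.5, -1.9]
grip_width: 0.0337
gripper_force: 35.5
```

{"method": "arm_command", "body": {
  "turn": [
    [0,0,0],
    [0,0,0],
    [0,0,0]
  ],
  "xyz": [
    [0,0,0.03],
    [0,0,0.02],
    [0,0,0]
  ],
  "claw": [25,25,25]
}}

```text
time_s: 5.65
position: [0.4564, -0.3134, 0.0221]
tool_rot: [[-0.366, 0.931, 0.001], [0.931, 0.366, -0.001], [-0.001, 0.0, -1.0]]
ft_force: [-0.3, 1.3, 5.2]
grip_width: 0.0338
gripper_force: 36.2
```

{"method": "arm_command", "body": {
  "turn": [
    [0,0,0],
    [0,0,0],
    [0,0,0],
    [0,0,0],
    [0,0,0],
    [0,0,0],
    [0,0,0],
    [0,0,0],
    [0,0,0]
  ],
  "xyz": [
    [0,0,0],
    [0,0,0],
    [0,0,0],
    [0,0,0],
    [0,0,-0.2],
    [0,0,-0.4],
    [0,0,-0.6],
    [0,0,-0.6],
    [0,0,-0.2]
  ],
  "claw": [45,60,75,85,85,85,85,85,85]
}}

```text
time_s: 6.55
position: [0.457, -0.3141, 0.1248]
tool_rot: [[-0.366, 0.931, 0.004], [0.931, 0.366, -0.004], [-0.005, 0.002, -1.0]]
ft_force: [-0.3, -1.4, -0.0]
grip_width: 0.0848
gripper_force: 0.0
```

```bash
python3 -c "
from h import *
plan(625.5,-307.5,120,51.5)"
```

```text
from [ 457.  -314.1  124.8] psi 111.5 turn 30.02 n 7 tilt 0.31 t 6.55
turn z each -0.858
[np.float64(-0.159), np.float64(0.455), np.float64(0.014)]
[np.float64(-0.192), np.float64(0.442), np.float64(0.014)]
[np.float64(-0.225), np.float64(0.426), np.float64(0.014)]
[np.float64(-0.256), np.float64(0.408), np.float64(0.014)]
[np.float64(-0.286), np.float64(0.388), np.float64(0.014)]
[np.float64(-0.314), np.float64(0.365), np.float64(0.014)]
[np.float64(-0.34), np.float64(0.341), np.float64(0.014)]
```

{"method": "arm_command", "body": {
  "turn": [
    [0,0,-0.86],
    [0,0,-0.86],
    [0,0,-0.86],
    [0,0,-0.86],
    [0,0,-0.86],
    [0,0,-0.86],
    [0,0,-0.86],
    [0,0,0],
    [0,0,0]
  ],
  "xyz": [
    [-0.16,0.45,0],
    [-0.19,0.44,0],
    [-0.22,0.43,0],
    [-0.26,0.41,0],
    [-0.29,0.39,0],
    [-0.31,0.37,0],
    [-0.34,0.34,0],
    [0,0,0.4],
    [0,0,0.1]
  ],
  "claw": [85,85,85,85,85,85,85,85,85]
}}

```text
time_s: 7.45
position: [0.6242, -0.3054, 0.0937]
tool_rot: [[-0.784, 0.621, -0.004], [0.621, 0.784, 0.003], [0.004, -0.0, -1.0]]
ft_force: [-1.0, -0.1, -0.7]
grip_width: 0.0851
gripper_force: 0.0
```

```bash
python3 -c "
from h import *
plan(625.5,-307.5,18,51.5)"
```

```text
from [ 624.2 -305.4   93.7] psi 141.6 turn -0.1 n 2 tilt 0.25 t 7.45
turn z each 0.01
[np.float64(-0.023), np.float64(-0.008), np.float64(0.757)]
[np.float64(-0.023), np.float64(-0.008), np.float64(0.757)]
```

{"method": "arm_command", "body": {
  "turn": [
    [0,0,0],
    [0,0,0],
    [0,0,0],
    [0,0,0],
    [0,0,0],
    [0,0,0],
    [0,0,0],
    [0,0,0],
    [0,0,0],
    [0,0,0]
  ],
  "xyz": [
    [-0.03,0,0.4],
    [0,0,0.5],
    [0,0,0.4],
    [0,0,0.15],
    [0,0,0],
    [0,0,0],
    [0,0,0],
    [0,0,0],
    [0,0,0],
    [0,0,0]
  ],
  "claw": [85,85,85,85,85,40,40,40,40,40]
}}

```text
time_s: 8.45
position: [0.6264, -0.3077, 0.0252]
tool_rot: [[-0.783, 0.621, 0.002], [0.621, 0.783, -0.001], [-0.002, -0.0, -1.0]]
ft_force: [-1.4, 0.4, 6.4]
grip_width: 0.0493
gripper_force: 38.0
```

```bash
python3 -c "
from h import *
plan(449,110.7,125,82.4)
plan(449,110.7,125,-7.6)"
```

```text
from [ 626.4 -307.7   25.2] psi 141.6 turn 30.83 n 12 tilt 0.13 t 8.45
turn z each -0.514
[np.float64(0.665), np.float64(0.362), np.float64(-0.166)]
[np.float64(0.648), np.float64(0.392), np.float64(-0.166)]
[np.float64(0.63), np.float64(0.421), np.float64(-0.166)]
[np.float64(0.61), np.float64(0.448), np.float64(-0.166)]
[np.float64(0.59), np.float64(0.475), np.float64(-0.166)]
[np.float64(0.568), np.float64(0.501), np.float64(-0.166)]
[np.float64(0.545), np.float64(0.526), np.float64(-0.166)]
[np.float64(0.521), np.float64(0.55), np.float64(-0.166)]
[np.float64(0.495), np.float64(0.573), np.float64(-0.166)]
[np.float64(0.469), np.float64(0.595), np.float64(-0.166)]
[np.float64(0.442), np.float64(0.615), np.float64(-0.166)]
[np.float64(0.414), np.float64(0.634), np.float64(-0.166)]
from [ 626.4 -307.7   25.2] psi 141.6 turn -59.17 n 12 tilt 0.13 t 8.45
turn z each 0.986
[np.float64(0.665), np.float64(0.362), np.float64(-0.166)]
[np.float64(0.694), np.float64(0.304), np.float64(-0.166)]
[np.float64(0.717), np.float64(0.243), np.float64(-0.166)]
[np.float64(0.736), np.float64(0.181), np.float64(-0.166)]
[np.float64(0.748), np.float64(0.117), np.float64(-0.166)]
[np.float64(0.756), np.float64(0.052), np.float64(-0.166)]
[np.float64(0.757), np.float64(-0.013), np.float64(-0.166)]
[np.float64(0.753), np.float64(-0.078), np.float64(-0.166)]
[np.float64(0.744), np.float64(-0.143), np.float64(-0.166)]
[np.float64(0.729), np.float64(-0.206), np.float64(-0.166)]
[np.float64(0.708), np.float64(-0.268), np.float64(-0.166)]
[np.float64(0.683), np.float64(-0.328), np.float64(-0.166)]
```

{"method": "arm_command", "body": {
  "turn": [
    [0,0,0],
    [0,0,0],
    [0,0,0],
    [0,0,0],
    [0,0,-0.51],
    [0,0,-0.51],
    [0,0,-0.51],
    [0,0,-0.51],
    [0,0,-0.51],
    [0,0,-0.51],
    [0,0,-0.51],
    [0,0,-0.51]
  ],
  "xyz": [
    [0,0,-0.3],
    [0,0,-0.6],
    [0,0,-0.8],
    [0,0,-0.4],
    [0.66,0.36,0],
    [0.65,0.39,0],
    [0.63,0.42,0],
    [0.61,0.45,0],
    [0.59,0.47,0],
    [0.57,0.5,0],
    [0.54,0.53,0],
    [0.52,0.55,0]
  ],
  "claw": [40,40,40,40,40,40,40,40,40,40,40,40]
}}

```text
time_s: 9.65
position: [0.5073, -0.0273, 0.1296]
tool_rot: [[-0.951, 0.308, 0.001], [0.308, 0.951, -0.0], [-0.001, 0.0, -1.0]]
ft_force: [0.6, 0.5, -1.3]
grip_width: 0.0495
gripper_force: 37.2
```

```bash
python3 -c "
from h import *
plan(449,110.7,60,82.4)"
```

```text
from [507.3 -27.3 129.6] psi 162.1 turn 10.33 n 5 tilt 0.03 t 9.65
turn z each -0.413
[np.float64(0.392), np.float64(0.453), np.float64(0.278)]
[np.float64(0.375), np.float64(0.467), np.float64(0.278)]
[np.float64(0.358), np.float64(0.48), np.float64(0.278)]
[np.float64(0.341), np.float64(0.493), np.float64(0.278)]
[np.float64(0.323), np.float64(0.505), np.float64(0.278)]
```

{"method": "arm_command", "body": {
  "turn": [
    [0,0,-0.41],
    [0,0,-0.41],
    [0,0,-0.41],
    [0,0,-0.41],
    [0,0,-0.41],
    [0,0,0],
    [0,0,0],
    [0,0,0],
    [0,0,0],
    [0,0,0]
  ],
  "xyz": [
    [0.39,0.45,0],
    [0.38,0.47,0],
    [0.36,0.48,0],
    [0.34,0.49,0],
    [0.32,0.5,0],
    [0,0,0.4],
    [0,0,0.6],
    [0,0,0.4],
    [0,0,0.2],
    [0,0,0]
  ],
  "claw": [40,40,40,40,40,40,40,40,40,40]
}}

```text
time_s: 10.65
position: [0.4497, 0.1091, 0.0485]
tool_rot: [[-0.991, 0.135, -0.002], [0.135, 0.991, 0.0], [0.002, -0.0, -1.0]]
ft_force: [0.2, -0.4, -1.2]
grip_width: 0.0496
gripper_force: 37.1
```

```bash
python3 -c "
from h import *
plan(449,110.7,28,82.4)
I,D=imaging.get_image('scene'); cv2.imwrite('pics/s2.png',cv2.resize(I[140:260,320:480],None,fx=4,fy=4,interpolation=2))"
```

```text
from [449.7 109.1  48.5] psi 172.2 turn 0.18 n 1 tilt 0.09 t 10.65
turn z each -0.036
[np.float64(0.017), np.float64(0.03), np.float64(0.41)]
```

View pics/s2.png

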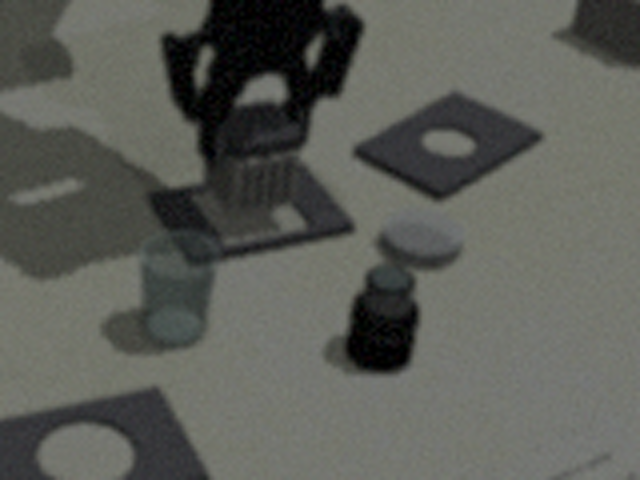

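The jar at crop (255,165) is upright over the square recess, and the beaker at (178,285) is undisturbed. I'll lower it.

{"method": "arm_command", "body": {
  "turn": [
    [0,0,0],
    [0,0,0],
    [0,0,0],
    [0,0,0],
    [0,0,0]
  ],
  "xyz": [
    [0.02,0.02,0.18],
    [0,0,0.12],
    [0,0,0.06],
    [0,0,0.03],
    [0,0,0]
  ],
  "claw": [40,40,40,40,40]
}}

```text
time_s: 11.2
position: [0.4491, 0.1102, 0.0292]
tool_rot: [[-0.991, 0.135, -0.0], [0.135, 0.991, 0.0], [0.0, -0.0, -1.0]]
ft_force: [-0.1, -0.0, -2.7]
grip_width: 0.0496
gripper_force: 37.1
```

{"method": "arm_command", "body": {
  "turn": [
    [0,0,0],
    [0,0,0],
    [0,0,0]
  ],
  "xyz": [
    [0,0,0.03],
    [0,0,0.02],
    [0,0,0]
  ],
  "claw": [40,40,40]
}}

```text
time_s: 11.5
position: [0.4493, 0.1102, 0.0282]
tool_rot: [[-0.991, 0.135, 0.001], [0.135, 0.991, -0.0], [-0.002, 0.0, -1.0]]
ft_force: [-4.8, -0.4, 17.7]
grip_width: 0.0495
gripper_force: 39.1
```

{"method": "arm_command", "body": {
  "turn": [
    [0,0,0],
    [0,0,0],
    [0,0,0],
    [0,0,0],
    [0,0,0],
    [0,0,0],
    [0,0,0],
    [0,0,0],
    [0,0,0]
  ],
  "xyz": [
    [0,0,0],
    [0,0,0],
    [0,0,0],
    [0,0,0],
    [0,0,-0.2],
    [0,0,-0.4],
    [0,0,-0.6],
    [0,0,-0.6],
    [0,0,-0.2]
  ],
  "claw": [60,70,80,85,85,85,85,85,85]
}}

```text
time_s: 12.4
position: [0.4501, 0.1103, 0.1298]
tool_rot: [[-0.991, 0.135, 0.005], [0.135, 0.991, -0.0], [-0.005, 0.001, -1.0]]
ft_force: [-0.4, 0.7, -1.1]
grip_width: 0.085
gripper_force: 0.0
```

```bash
python3 -c "
from h import *
plan(611,105.3,120,82.2)"
```

```text
from [450.1 110.3 129.8] psi 172.2 turn -0.03 n 5 tilt 0.28 t 12.4
turn z each 0.001
[np.float64(-0.64), np.float64(0.067), np.float64(0.039)]
[np.float64(-0.64), np.float64(0.067), np.float64(0.039)]
[np.float64(-0.64), np.float64(0.067), np.float64(0.039)]
[np.float64(-0.64), np.float64(0.068), np.float64(0.039)]
[np.float64(-0.64), np.float64(0.068), np.float64(0.039)]
```

{"method": "arm_command", "body": {
  "turn": [
    [0,0,0],
    [0,0,0],
    [0,0,0],
    [0,0,0],
    [0,0,0],
    [0,0,0],
    [0,0,0]
  ],
  "xyz": [
    [-0.64,0.07,0],
    [-0.64,0.07,0],
    [-0.64,0.07,0],
    [-0.64,0.07,0],
    [-0.64,0.07,0.2],
    [0,0,0.4],
    [0,0,0.1]
  ],
  "claw": [85,85,85,85,85,85,85]
}}

```text
time_s: 13.1
position: [0.609, 0.1058, 0.089]
tool_rot: [[-0.991, 0.135, -0.005], [0.135, 0.991, 0.0], [0.005, -0.001, -1.0]]
ft_force: [-0.7, 0.1, -0.2]
grip_width: 0.0849
gripper_force: 0.0
```

```bash
python3 -c "
from h import *
plan(611,105.3,10,82.2)"
```

```text
from [609.  105.8  89. ] psi 172.2 turn -0.02 n 2 tilt 0.28 t 13.1
turn z each 0.002
[np.float64(-0.021), np.float64(-0.002), np.float64(0.79)]
[np.float64(-0.021), np.float64(-0.002), np.float64(0.79)]
```

{"method": "arm_command", "body": {
  "turn": [
    [0,0,0],
    [0,0,0],
    [0,0,0],
    [0,0,0],
    [0,0,0],
    [0,0,0]
  ],
  "xyz": [
    [-0.02,0,0.4],
    [0,0,0.5],
    [0,0,0.4],
    [0,0,0.2],
    [0,0,0.05],
    [0,0,0]
  ],
  "claw": [85,85,85,85,85,85]
}}

```text
time_s: 13.7
position: [0.6111, 0.1058, 0.0149]
tool_rot: [[-0.991, 0.135, 0.0], [0.135, 0.991, 0.0], [-0.0, 0.0, -1.0]]
ft_force: [0.2, 0.3, 0.2]
grip_width: 0.0846
gripper_force: 0.0
```

{"method": "arm_command", "body": {
  "turn": [
    [0,0,0],
    [0,0,0],
    [0,0,0],
    [0,0,0],
    [0,0,0],
    [0,0,0],
    [0,0,0]
  ],
  "xyz": [
    [0,0,0.1],
    [0,0,0.04],
    [0,0,0],
    [0,0,0],
    [0,0,0],
    [0,0,0],
    [0,0,0]
  ],
  "claw": [85,85,32,32,32,32,32]
}}

```text
time_s: 14.4
position: [0.6112, 0.1058, 0.0077]
tool_rot: [[-0.991, 0.135, 0.001], [0.135, 0.991, -0.0], [-0.001, 0.0, -1.0]]
ft_force: [-0.2, -0.4, 3.4]
grip_width: 0.0404
gripper_force: 35.8
```

```bash
python3 -c "
from h import *
plan(615.5,-105,125,82.2)"
```

```text
from [611.2 105.8   7.7] psi 172.2 turn -0.03 n 7 tilt 0.05 t 14.4
turn z each 0.001
[np.float64(-0.094), np.float64(-0.595), np.float64(-0.335)]
[np.float64(-0.094), np.float64(-0.595), np.float64(-0.335)]
[np.float64(-0.094), np.float64(-0.595), np.float64(-0.335)]
[np.float64(-0.094), np.float64(-0.595), np.float64(-0.335)]
[np.float64(-0.094), np.float64(-0.595), np.float64(-0.335)]
[np.float64(-0.094), np.float64(-0.595), np.float64(-0.335)]
[np.float64(-0.094), np.float64(-0.595), np.float64(-0.335)]
```

{"method": "arm_command", "body": {
  "turn": [
    [0,0,0],
    [0,0,0],
    [0,0,0],
    [0,0,0],
    [0,0,0],
    [0,0,0],
    [0,0,0],
    [0,0,0],
    [0,0,0],
    [0,0,0],
    [0,0,0],
    [0,0,0]
  ],
  "xyz": [
    [0,0,-0.3],
    [0,0,-0.6],
    [0,0,-0.8],
    [0,0,-0.4],
    [-0.09,-0.4,0],
    [-0.09,-0.6,0],
    [-0.1,-0.7,0],
    [-0.1,-0.8,0],
    [-0.1,-0.75,0],
    [-0.1,-0.6,0],
    [-0.08,-0.3,0],
    [0,0,0]
  ],
  "claw": [32,32,32,32,32,32,32,32,32,32,32,32]
}}

```text
time_s: 15.6
position: [0.6156, -0.1058, 0.112]
tool_rot: [[-0.99, 0.138, -0.0], [0.138, 0.99, 0.0], [0.0, 0.0, -1.0]]
ft_force: [-0.4, 0.3, -1.8]
grip_width: 0.041
gripper_force: 35.7
```

```bash
python3 -c "
from h import *
plan(615.5,-105,12,82.2)
I,D=imaging.get_image('scene'); cv2.imwrite('pics/s3.png',cv2.resize(I[150:290,270:470],None,fx=3.5,fy=3.5,interpolation=2))"
```

```text
from [ 615.6 -105.8  112. ] psi 172.1 turn 0.11 n 3 tilt 0.02 t 15.6
turn z each -0.007
[np.float64(0.002), np.float64(0.005), np.float64(0.666)]
[np.float64(0.002), np.float64(0.005), np.float64(0.666)]
[np.float64(0.002), np.float64(0.005), np.float64(0.666)]
```

View pics/s3.png

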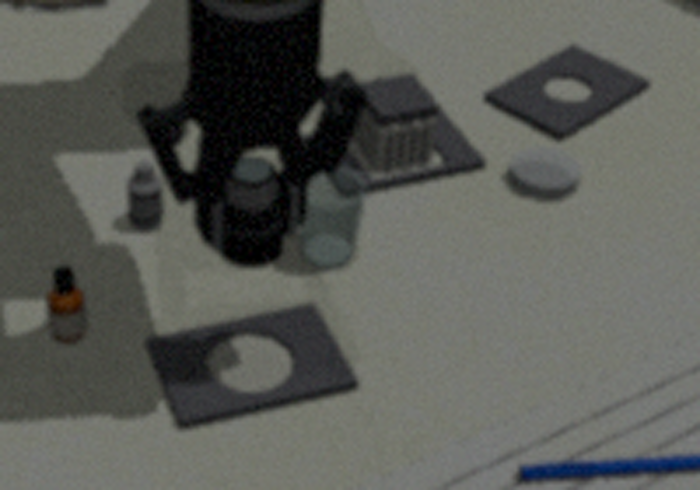

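The eyepiece at crop (253,215) is held upright over the large round rest. The jar at (400,130) sits in its rest and the beaker is unmoved. I'll lower it.

{"method": "arm_command", "body": {
  "turn": [
    [0,0,0],
    [0,0,0],
    [0,0,0],
    [0,0,0],
    [0,0,0],
    [0,0,0],
    [0,0,0]
  ],
  "xyz": [
    [0,0.02,0.4],
    [0,0,0.6],
    [0,0,0.4],
    [0,0,0.3],
    [0,0,0.15],
    [0,0,0.08],
    [0,0,0]
  ],
  "claw": [32,32,32,32,32,32,32]
}}

```text
time_s: 16.35
position: [0.6158, -0.1026, 0.0159]
tool_rot: [[-0.991, 0.134, -0.0], [0.134, 0.991, 0.0], [0.0, 0.0, -1.0]]
ft_force: [0.5, 0.1, -0.8]
grip_width: 0.041
gripper_force: 35.7
```

{"method": "arm_command", "body": {
  "turn": [
    [0,0,0],
    [0,0,0],
    [0,0,0],
    [0,0,0]
  ],
  "xyz": [
    [0,-0.04,0.06],
    [0,0,0.03],
    [0,0,0.02],
    [0,0,0]
  ],
  "claw": [32,32,32,32]
}}

```text
time_s: 16.75
position: [0.6156, -0.1054, 0.0107]
tool_rot: [[-0.991, 0.135, 0.001], [0.135, 0.991, -0.0], [-0.001, -0.0, -1.0]]
ft_force: [-0.6, -0.2, 1.1]
grip_width: 0.0409
gripper_force: 35.9
```

{"method": "arm_command", "body": {
  "turn": [
    [0,0,0],
    [0,0,0],
    [0,0,0],
    [0,0,0],
    [0,0,0],
    [0,0,0],
    [0,0,0],
    [0,0,0],
    [0,0,0],
    [0,0,0]
  ],
  "xyz": [
    [0,0,0.01],
    [0,0,0],
    [0,0,0],
    [0,0,0],
    [0,0,-0.2],
    [0,0,-0.5],
    [0,0,-0.8],
    [0,0,-0.6],
    [0,0,-0.2],
    [0,0,0]
  ],
  "claw": [32,50,65,80,85,85,85,85,85,85]
}}

```text
time_s: 17.75
position: [0.6159, -0.1054, 0.1263]
tool_rot: [[-0.991, 0.135, 0.003], [0.135, 0.991, -0.001], [-0.003, -0.001, -1.0]]
ft_force: [-0.2, -0.9, -0.1]
grip_width: 0.0852
gripper_force: 0.0
```

```bash
python3 -c "
from h import *
plan(443,-104,120,82.2)"
```

```text
from [ 615.9 -105.4  126.3] psi 172.2 turn -0.03 n 5 tilt 0.17 t 17.75
turn z each 0.001
[np.float64(0.686), np.float64(-0.088), np.float64(0.025)]
[np.float64(0.686), np.float64(-0.088), np.float64(0.025)]
[np.float64(0.686), np.float64(-0.088), np.float64(0.025)]
[np.float64(0.686), np.float64(-0.088), np.float64(0.025)]
[np.float64(0.686), np.float64(-0.088), np.float64(0.025)]
```

{"method": "arm_command", "body": {
  "turn": [
    [0,0,0],
    [0,0,0],
    [0,0,0],
    [0,0,0],
    [0,0,0],
    [0,0,0],
    [0,0,0],
    [0,0,0]
  ],
  "xyz": [
    [0.5,-0.06,0],
    [0.7,-0.09,0],
    [0.7,-0.09,0],
    [0.7,-0.09,0],
    [0.6,-0.08,0],
    [0.23,-0.03,0.2],
    [0,0,0.4],
    [0,0,0.1]
  ],
  "claw": [85,85,85,85,85,85,85,85]
}}

```text
time_s: 18.55
position: [0.4409, -0.1032, 0.0876]
tool_rot: [[-0.991, 0.136, -0.004], [0.136, 0.991, 0.002], [0.005, 0.002, -1.0]]
ft_force: [-0.1, 0.1, 0.1]
grip_width: 0.0855
gripper_force: 0.0
```

```bash
python3 -c "
from h import *
plan(443,-104,8,82.2)
I,D=imaging.get_image('scene'); cv2.imwrite('pics/s4.png',cv2.resize(I[150:290,240:440],None,fx=3.5,fy=3.5,interpolation=2))"
```

```text
from [ 440.9 -103.2   87.6] psi 172.2 turn -0.0 n 2 tilt 0.29 t 18.55
turn z each 0.0
[np.float64(-0.022), np.float64(-0.005), np.float64(0.796)]
[np.float64(-0.022), np.float64(-0.005), np.float64(0.796)]
```

View pics/s4.png

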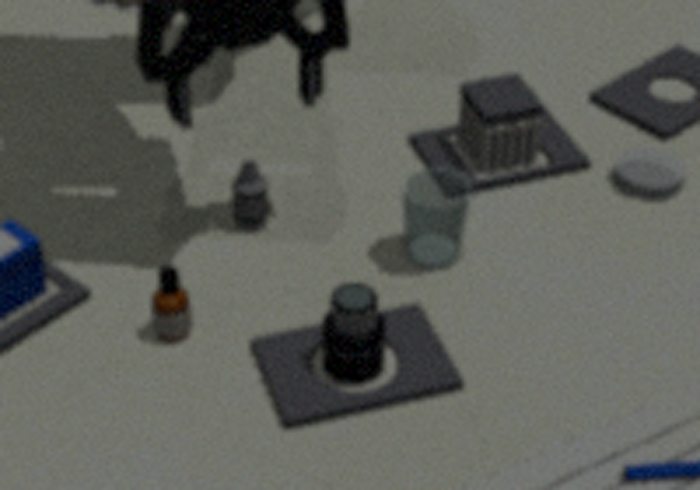

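The eyepiece at crop (354,340) stands in its recess. The gripper is over the objective at (250,200).

{"method": "arm_command", "body": {
  "turn": [
    [0,0,0],
    [0,0,0],
    [0,0,0],
    [0,0,0],
    [0,0,0],
    [0,0,0],
    [0,0,0],
    [0,0,0],
    [0,0,0],
    [0,0,0],
    [0,0,0],
    [0,0,0]
  ],
  "xyz": [
    [-0.02,0,0.4],
    [0,0,0.5],
    [0,0,0.4],
    [0,0,0.2],
    [0,0,0.1],
    [0,0,0],
    [0,0,0],
    [0,0,0],
    [0,0,0],
    [0,0,0],
    [0,0,0],
    [0,0,0]
  ],
  "claw": [85,85,85,85,85,85,60,40,16,16,16,16]
}}

```text
time_s: 19.8
position: [0.4437, -0.104, 0.0102]
tool_rot: [[-0.991, 0.135, 0.001], [0.135, 0.991, -0.0], [-0.001, -0.0, -1.0]]
ft_force: [-0.6, 1.5, 5.7]
grip_width: 0.025
gripper_force: 34.2
```

```bash
python3 -c "
from h import *
plan(438,291,120,82.2)"
```

```text
from [ 443.7 -104.    10.2] psi 172.2 turn -0.03 n 11 tilt 0.04 t 19.8
turn z each 0.001
[np.float64(0.107), np.float64(0.71), np.float64(-0.2)]
[np.float64(0.107), np.float64(0.71), np.float64(-0.2)]
[np.float64(0.107), np.float64(0.71), np.float64(-0.2)]
[np.float64(0.108), np.float64(0.71), np.float64(-0.2)]
[np.float64(0.108), np.float64(0.71), np.float64(-0.2)]
[np.float64(0.108), np.float64(0.71), np.float64(-0.2)]
[np.float64(0.108), np.float64(0.71), np.float64(-0.2)]
[np.float64(0.108), np.float64(0.71), np.float64(-0.2)]
[np.float64(0.108), np.float64(0.71), np.float64(-0.2)]
[np.float64(0.108), np.float64(0.71), np.float64(-0.2)]
[np.float64(0.108), np.float64(0.71), np.float64(-0.2)]
```

{"method": "arm_command", "body": {
  "turn": [
    [0,0,0],
    [0,0,0],
    [0,0,0],
    [0,0,0],
    [0,0,0],
    [0,0,0],
    [0,0,0],
    [0,0,0],
    [0,0,0],
    [0,0,0],
    [0,0,0],
    [0,0,0]
  ],
  "xyz": [
    [0,0,-0.3],
    [0,0,-0.6],
    [0,0,-0.8],
    [0,0,-0.6],
    [0.06,0.4,0],
    [0.11,0.71,0],
    [0.11,0.71,0],
    [0.11,0.71,0],
    [0.11,0.71,0],
    [0.11,0.71,0],
    [0.11,0.71,0],
    [0.11,0.71,0]
  ],
  "claw": [16,16,16,16,16,16,16,16,16,16,16,16]
}}

```text
time_s: 21.0
position: [0.4383, 0.1691, 0.1247]
tool_rot: [[-0.991, 0.135, -0.0], [0.135, 0.991, -0.0], [0.0, -0.0, -1.0]]
ft_force: [0.3, -0.2, -1.6]
grip_width: 0.0251
gripper_force: 34.8
```

```bash
python3 -c "
from h import *
plan(438,291,125,82.2)"
```

```text
from [438.3 169.1 124.7] psi 172.2 turn -0.03 n 4 tilt 0.02 t 21.0
turn z each 0.002
[np.float64(0.084), np.float64(0.604), np.float64(-0.001)]
[np.float64(0.084), np.float64(0.604), np.float64(-0.001)]
[np.float64(0.084), np.float64(0.604), np.float64(-0.001)]
[np.float64(0.084), np.float64(0.604), np.float64(-0.001)]
```

{"method": "arm_command", "body": {
  "turn": [
    [0,0,0],
    [0,0,0],
    [0,0,0],
    [0,0,0],
    [0,0,0],
    [0,0,0],
    [0,0,0],
    [0,0,0],
    [0,0,0],
    [0,0,0]
  ],
  "xyz": [
    [0.09,0.6,0],
    [0.09,0.65,0],
    [0.09,0.6,0],
    [0.07,0.4,0],
    [0,0.07,0],
    [0,0,0.4],
    [0,0,0.6],
    [0,0,0.5],
    [0,0,0.2],
    [0,0,0]
  ],
  "claw": [16,16,16,16,16,16,16,16,16,16]
}}

```text
time_s: 22.0
position: [0.4372, 0.2842, 0.039]
tool_rot: [[-0.991, 0.136, -0.002], [0.136, 0.991, -0.001], [0.002, -0.001, -1.0]]
ft_force: [-0.1, 0.4, -0.8]
grip_width: 0.0249
gripper_force: 34.8
```

```bash
python3 -c "
from h import *
plan(438,291,13.2,82.2)
I,D=imaging.get_image('scene'); cv2.imwrite('pics/s5.png',cv2.resize(I[120:240,360:520],None,fx=4,fy=4,interpolation=2))"
```

```text
from [437.2 284.2  39. ] psi 172.2 turn 0.0 n 1 tilt 0.15 t 22.0
turn z each -0.0
[np.float64(0.002), np.float64(0.138), np.float64(0.515)]
```

View pics/s5.png

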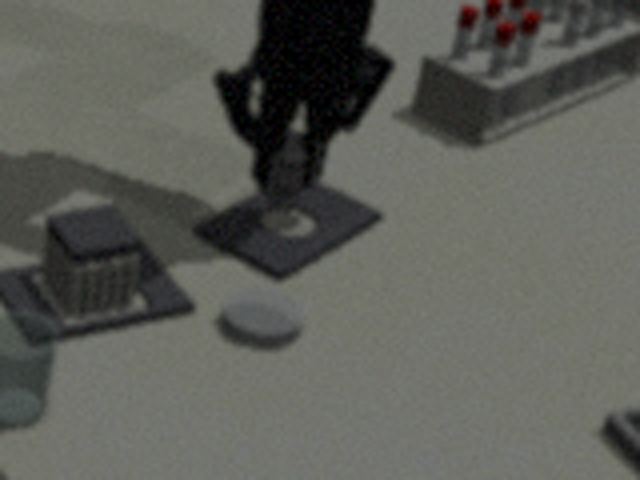

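The objective at crop (287,165) is held upright over the small round rest. It needs a 6–7 mm shift in +y, then lowering.

{"method": "arm_command", "body": {
  "turn": [
    [0,0,0],
    [0,0,0],
    [0,0,0],
    [0,0,0],
    [0,0,0],
    [0,0,0]
  ],
  "xyz": [
    [0,0.13,0.1],
    [0,0,0.12],
    [0,0,0.1],
    [0,0,0.06],
    [0,0,0.02],
    [0,0,0]
  ],
  "claw": [16,16,16,16,16,16]
}}

```text
time_s: 22.65
position: [0.4384, 0.2913, 0.0197]
tool_rot: [[-0.991, 0.135, -0.0], [0.135, 0.991, -0.0], [0.0, -0.0, -1.0]]
ft_force: [0.0, 0.1, -1.6]
grip_width: 0.0244
gripper_force: 34.8
```

{"method": "arm_command", "body": {
  "turn": [
    [0,0,0],
    [0,0,0],
    [0,0,0],
    [0,0,0]
  ],
  "xyz": [
    [0,0,0.06],
    [0,0,0.04],
    [0,0,0.02],
    [0,0,0]
  ],
  "claw": [16,16,16,16]
}}

```text
time_s: 23.05
position: [0.4384, 0.2913, 0.0137]
tool_rot: [[-0.991, 0.135, -0.0], [0.135, 0.991, -0.0], [0.0, -0.0, -1.0]]
ft_force: [0.6, 0.4, -1.9]
grip_width: 0.0248
gripper_force: 34.8
```

{"method": "arm_command", "body": {
  "turn": [
    [0,0,0],
    [0,0,0],
    [0,0,0]
  ],
  "xyz": [
    [0,0,0.015],
    [0,0,0.015],
    [0,0,0]
  ],
  "claw": [16,16,16]
}}

```text
time_s: 23.35
position: [0.4386, 0.2914, 0.0132]
tool_rot: [[-0.991, 0.135, 0.001], [0.135, 0.991, 0.0], [-0.001, 0.0, -1.0]]
ft_force: [-2.0, -0.8, 9.6]
grip_width: 0.0245
gripper_force: 35.8
```

{"method": "arm_command", "body": {
  "turn": [
    [0,0,0],
    [0,0,0],
    [0,0,0],
    [0,0,0],
    [0,0,0],
    [0,0,0],
    [0,0,0],
    [0,0,0],
    [0,0,0],
    [0,0,0],
    [0,0,0],
    [0,0,0]
  ],
  "xyz": [
    [0,0,0],
    [0,0,0],
    [0,0,0],
    [0,0,0],
    [0,0,-0.2],
    [0,0,-0.5],
    [0,0,-0.8],
    [0,0,-0.8],
    [0,0,-0.4],
    [0.4,0.4,0],
    [0.5,0.6,0],
    [0.5,0.6,0]
  ],
  "claw": [32,45,65,85,85,85,85,85,85,85,85,85]
}}

```text
time_s: 24.55
position: [0.3793, 0.3808, 0.1483]
tool_rot: [[-0.991, 0.137, 0.001], [0.137, 0.991, 0.001], [-0.001, 0.001, -1.0]]
ft_force: [0.7, 0.6, 0.1]
grip_width: 0.085
gripper_force: 0.0
```

{"method": "arm_command", "body": {
  "turn": [
    [0,0,0],
    [0,0,0],
    [0,0,0],
    [0,0,0]
  ],
  "xyz": [
    [0.5,0.6,0],
    [0.3,0.4,0],
    [0,0,0],
    [0,0,0]
  ],
  "claw": [85,85,85,85]
}}

```text
time_s: 24.95
position: [0.3469, 0.4349, 0.1477]
tool_rot: [[-0.991, 0.134, 0.0], [0.134, 0.991, -0.0], [-0.0, -0.0, -1.0]]
ft_force: [-0.2, -1.0, 0.2]
grip_width: 0.085
gripper_force: 0.0
```

```bash
python3 - <<'E'
from h import *
I,D=imaging.get_image("top"); P=cloud("top",D)
cv2.imwrite("pics/t9.png",cv2.convertScaleAbs(cv2.resize(I[115:235,160:440],None,fx=2.8,fy=2.8,interpolation=2),alpha=1.4))
def reg(name,c,r,z0,z1):
    q=P.reshape(-1,3)*1e3; m=(np.hypot(q[:,0]-c[0],q[:,1]-c[1])<r)&(q[:,2]>z0)&(q[:,2]<z1); q=q[m]
    if len(q)<4: print(name,len(q)); return
    e=cv2.minAreaRect(q[:,:2].astype(np.float32)); print(name,len(q),np.round(np.percentile(q[:,2],[50,95])),np.round(e[0]),np.round(e[1]),round(e[2],1))
reg("eye",(615.5,-105),35,52,75); reg("obj",(438,291),30,28,70); reg("jar",(449,110.7),45,50,75); reg("box",(455,-312.7),60,42,70); reg("beaker",(535,1.5),40,20,80)
E
```

```text
eye 101 [62. 66.] [ 616. -105.] [28. 32.] 89.3
obj 76 [44. 59.] [439. 289.] [24. 24.] 40.4
jar 329 [60. 64.] [451. 109.] [50. 50.] 81.9
box 380 [52. 56.] [ 457. -313.] [35. 87.] 21.3
beaker 151 [53. 63.] [536.   2.] [47. 48.] 24.0
```

View pics/t9.png

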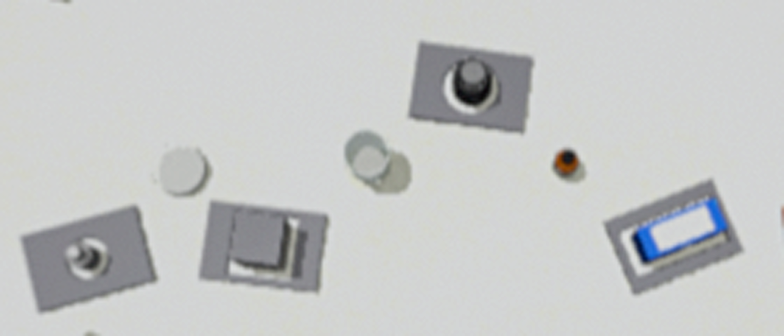

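The final picture shows all four seated: objective (85,258), jar (260,240), eyepiece (470,82) and slide box (682,230). Their centres are within about 3 mm and the heights fit. The beaker at (368,155) hasn't moved.

```bash
python3 -c "
from rig import env
print(env.close_job())"
```

```text
the job is handed in; nothing more can be done
None
```

All four accessories are seated upright in their own rests, measured within about 3 mm of centre, with the beaker undisturbed, and the job was handed in at about 25 s; no verdict was returned.

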